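# Put the dust cover on the large bearing housing

### The arm

A 7-joint arm with a two-finger parallel gripper is mounted at the origin on the work surface. World frame = base frame: x ahead of the robot, y to its left, z up, the work surface at z = 0. Lengths are in m, angles in rad, forces in N, time in s.
With the tool pointing down it reaches from about 0.4 to 0.75 m from the base axis. Payload 19.5 kg.
Tool frame: the origin (TCP) lies midway between the tips of the shut fingers; the grasp point (between the pads) lies 19 mm behind it; x points along the fingers, z is the direction in which the jaws open and shut, and the axes are right-handed (so a half turn about x gives the same grasp; the last joint's range is limited). The gripper opens to 85 mm and grips with 20 to 120 N. Pads are 22 mm wide; open, the fingers measure 114 mm over their backs; the gripper's body (76 mm by 85 mm) begins 54 mm behind the grasp point. The pads swing forward as they close: fully open they stand 13 mm farther back than shut.
Start: joints at [1.288, 0.707, -0.028, 1.485, 0.022, 0.951, -0.075], TCP at [0.137, -0.558, 0.231] pointing down, gripper open.
Joint ranges: [-2.71, 2.71], [-0.32, 2.16], [-1.57, 1.52], [0, 2.45], [-1.46, 4.6], [0, 2.02], [-2.83, 2.83]. Speed limits (rad/s): [1.89, 1.89, 2.57, 2.57, 3.01, 3.01, 3.01].

### API

Orientations are given as a unit quaternion [x, y, z, w].
In Python, from plant import arm gives the robot as it stands. The module is installed in compiled form; this text tells all that it offers.
- The arm moves only by the tool carry_out, never from a script. Its argument "rows" is a list of rows, each a list of 2 entries, a list of its own where there are three numbers: the shift along the tool's x, y, z in m, then the turn about the tool's x in rad. In form: [[[x, y, z], turn], ...]. A call has 1 to 12 rows; each row is the pose to reach, as a shift and turn from the pose commanded when the call began, along the tool's axes at that moment; what a row does not reach only later rows make up. A row lasts 1/8 s, in which the tool goes at most 62.5 mm and 10.7 degrees, less where a joint would pass 70% of its speed; a pose out of reach is approached as far as the arm can. A call with a gripper value outside its range is refused whole. "grip" is the opening, from -1 (shut) to 1 (fully open), so that 0 is half open, set as the call begins (left out, the last holds). The fingers move at their own pace and stop on an object; "squeeze" is the grip in N (left out, the last holds). Time passes only in rows, so rows that repeat a pose let the fingers close. It gives the time, the measured TCP pose, the force and the opening at its end, in the units of the state.
- arm.read_state(): the state, without advancing time (a new reading comes with each control period).
- arm.get_image(name): name is "scene" or "top"; returns a dict with "frame" (400x640x3 uint8, red, green, blue), "camera_matrix" (3x3 intrinsics, pixels), "distortion" ([k1, k2, p1, p2, k3] as OpenCV has them; the pictures are not rectified), "world_to_cam" (4x4, takes a point from world to camera coordinates). Camera axes: x right, y up, looking along -z (the intrinsics and any distortion apply to the point x, -y, -z); pixel columns grow to the right and rows downward; lengths in m; the calibration is good to about 2 mm. A picture is of the moment at which its call begins. There is no depth.
- arm.close_job(): hands the job in, once; it reports no verdict.
The state is a dict: "clock": time; "joint_pos": joint angles; "qd": joint speeds; "joint_torque": joint torques, N m; "ee_pos": TCP position; "tcp_rot": TCP orientation; "wrist_force": force on the tool from outside, world axes, zero at the start; "moment": the same for the moment, N m; "grip_width": opening from 0.0 (shut) to 1.0 (fully open).
Only numpy, scipy, OpenCV 4.12 (cv2) and the standard library are available. Lean on these libraries where they do the work, as an engineer would, in place of code of your own. Each camera call takes 0.05 s, during which the arm holds its last target.

### The job

Two open bearing housings and their two loose dust covers stand on the bench beside the lathe. Take the larger cover by its knob and lower it, without dropping it, onto the larger housing so that it sits fully down on the rim and level. Leave the smaller cover where it lies, so the smaller housing stays open.

Things in the scene. Friction and masses are not known exactly. Their poses are not given: they have to be found in the camera images.
- cover_center (a point): Larger loose cover, about 0.35 kg: bare aluminium disc 108 mm across, 8 mm thick; upright black knob on top, 28 mm across, 32 high; tapered spigot below, 14 deep, 74 across at the disc, 64 at its foot, on which it stands. This point: on its axis, half-way up, 27 mm above the foot; disc underside 13 mm below it, knob from 5 mm below to 27 mm above it. z is its axis, up; yaw does not matter.
- housing_rim (a point): Larger bearing housing, fixed to the bench: grey open round pot 75 mm high, 104 mm across, walls 8 mm, 88 mm bore with a bearing 38 mm below the rim, round foot flange 124 mm across. This point: centre of its mouth, at the height of the flat rim; z up. The larger cover's spigot drops into the bore with 7 mm to spare all round and its disc then rests on the rim.
- small_cover_center (a point): The smaller loose dust cover, of the same form, to be left alone: disc 76 mm across and 8 mm thick, knob 22 mm across and 28 mm high, 48 mm high in all. This point is on its axis half-way up, 24 mm above the bench.
- small_housing_rim (a point): The smaller bearing housing, fixed to the bench, to be left open: a grey-painted round pot 55 mm high, 72 mm across outside, with a 58 mm bore and a foot flange 92 mm across. This point is the centre of its mouth at rim height.
Not all that is in view belongs to the job. What is shaped like the part that bears housing_rim but yellow is not meant.

How it is judged:
By the outcome, as a careful person would: the job done as asked, in the order asked, and still so for the second after the job is handed in, with the robot touching nothing.
It also fails if it takes over 38 s, if anything falls off the work surface, if the arm or the gripper's body presses on something with over 40 N, if the wrist force passes 120 N, or if a joint passes its speed limit or range.

## Working session

There is one attempt and no reset: what is moved stays moved. The work goes in short steps, Python scripts to look and compute and a tool call to move; the robot and the scene stay as the last step left them, time stands still between calls to the robot, and variables do not carry over. Pictures are saved under pics/ and viewed, and the job is handed in when it is done.

Besides the shell and the picture viewer there is one more tool, called by a JSON object that holds its "op" and its "data". carry_out: Moves the arm, as the interface text tells. Its arguments: {"type":"object","properties":{"rows":{"type":"array"},"grip":{"type":"number"},"squeeze":{"type":"number"}},"required":["rows"]}

```bash
mkdir -p pics
python3 - <<'E'
from plant import arm
import cv2,pickle
s=arm.read_state(); print(s)
d={}
for n in("scene","top"):
    i=arm.get_image(n); d[n]=i
    cv2.imwrite(f"pics/{n}0.png",i["frame"][:,:,::-1]); print(n,i["camera_matrix"],i["distortion"],i["world_to_cam"])
pickle.dump(d,open("d0.pkl","wb"))
E
```

```text
{'clock': 0.0, 'joint_pos': array([ 1.28827657,  0.70708919, -0.02758227,  1.48498806,  0.02196329,
        0.95088972, -0.07550624]), 'qd': array([ 0.00062087, -0.0006231 ,  0.00079302, -0.00092738,  0.00041175,
       -0.00085632,  0.00212869]), 'joint_torque': array([ 1.05348015e-03, -8.83209300e+01,  1.23482063e+00, -2.36170417e+01,
        1.69113837e-02,  6.29182628e-03, -3.27879036e-05]), 'ee_pos': array([ 0.13706736, -0.55815967,  0.23083827]), 'tcp_rot': array([ 0.43656175,  0.55673167, -0.43610857,  0.55612319]), 'wrist_force': array([0.01151475, 0.52411378, 0.42738575]), 'moment': array([ 0.02060503,  0.04267424, -0.00306655]), 'grip_width': 0.9967933045666275}
scene [[371.32248412   0.         318.49996424]
 [  0.         371.32248412 195.41061584]
 [  0.           0.           1.        ]] [-0.03936194  0.          0.          0.          0.        ] [[ 0.85181203  0.52354302  0.01785974 -0.46919977]
 [-0.42351514  0.66819907  0.61167387  0.14409597]
 [ 0.30830373 -0.52859504  0.7909084  -1.10489111]
 [ 0.          0.          0.          1.        ]]
top [[442.03140333   0.         313.32443253]
 [  0.         442.03140333 204.61269873]
 [  0.           0.           1.        ]] [-0.00972471  0.          0.          0.          0.        ] [[ 0.01218641 -0.99981799 -0.01467898  0.06842341]
 [ 0.9904531   0.01005379  0.13748301 -0.55178732]
 [-0.1373104  -0.01621426  0.99039535 -1.08900014]
 [ 0.          0.          0.          1.        ]]
```

View pics/scene0.png

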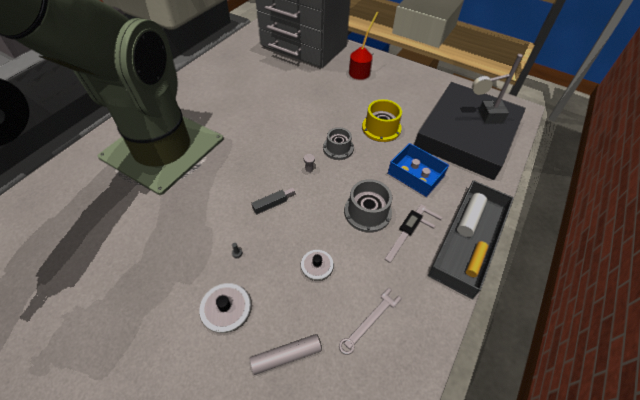

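View pics/top0.png

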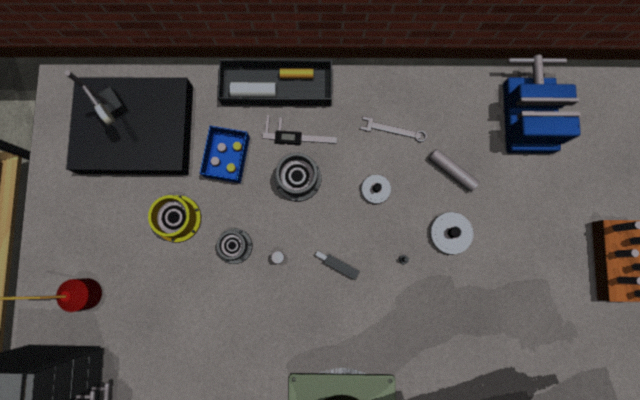

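The scene view shows the large cover at about (224,306), the small cover at (317,264), the large grey housing at (370,203), the small one at (339,142) and the yellow decoy at (383,119). In the top view the large cover is at (452,233) and the large housing at (297,175). Next I'll enlarge both for measuring.

```bash
cat > h.py <<'E'
import numpy as np,cv2
def ray(im,uv):
    p=cv2.undistortPoints(np.array([[uv]],float),im["camera_matrix"],np.array(im["distortion"]))[0,0]
    T=np.array(im["world_to_cam"]);R=T[:3,:3];c=-R.T@T[:3,3]
    return c,R.T@np.array([p[0],-p[1],-1.])
def onz(im,uv,z):
    c,d=ray(im,uv);return c+d*(z-c[2])/d[2]
def proj(im,P):
    q=np.array(im["world_to_cam"])@np.r_[P,1];q=np.array([[[q[0],-q[1],-q[2]]]])
    return cv2.projectPoints(q,np.zeros(3),np.zeros(3),im["camera_matrix"],np.array(im["distortion"]))[0].ravel()
E
python3 - <<'E'
import pickle,cv2,numpy as np
d=pickle.load(open("d0.pkl","rb"))
t=[]
for n,c in(("scene",(224,306)),("scene",(370,203)),("top",(452,233)),("top",(297,175))):
    f=d[n]["frame"][c[1]-37:c[1]+37,c[0]-50:c[0]+50,::-1]
    t.append(cv2.resize(f,(400,296),interpolation=cv2.INTER_NEAREST))
cv2.imwrite("pics/crops.png",np.vstack([np.hstack(t[:2]),np.hstack(t[2:])]))
E
```

```text
(no output)
```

View pics/crops.png

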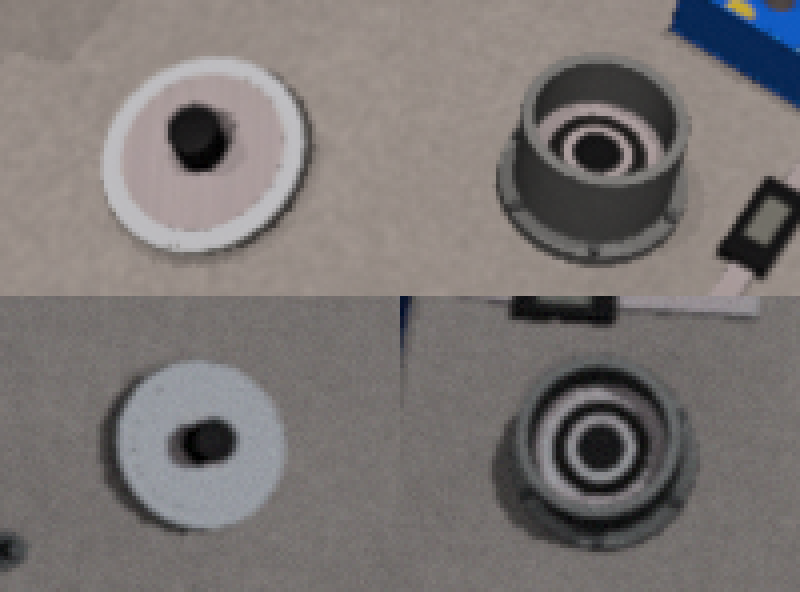

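Run:
```python
import pickle,cv2,numpy as np
from h import *
from scipy.optimize import least_squares
d=pickle.load(open("d0.pkl","rb"))
def circ(P):
    r=least_squares(lambda q:np.hypot(P[:,0]-q[0],P[:,1]-q[1])-q[2],[*P.mean(0),.05],loss="soft_l1",f_scale=.001)
    return r.x,np.abs(r.fun).mean()
vis=[]
for n,c,z in(("scene",(224,306),.022),("top",(452,233),.022)):
    im=d[n];g=im["frame"].astype(int)
    x0,y0=c[0]-50,c[1]-40
    s=g[y0:y0+80,x0:x0+100]
    print(n,"disc row",s[40,::6].tolist())
    m=(s.sum(2)>(3*(132 if n=="scene" else 120))).astype(np.uint8)
    cs,_=cv2.findContours(m,cv2.RETR_EXTERNAL,cv2.CHAIN_APPROX_NONE)
    k=cv2.convexHull(max(cs,key=cv2.contourArea))[:,0]+[x0,y0]
    P=np.array([onz(im,p,z)[:2] for p in k.astype(float)]);print(n,"cover",len(k),circ(P), cv2.fitEllipse(k.astype(np.float32)))
    vis.append(cv2.resize(m*255,(400,320),interpolation=0))
for n,c in(("scene",(370,203)),("top",(297,175))):
    s=d[n]["frame"][c[1]-40:c[1]+40,c[0]-50:c[0]+50].astype(int)
    e=s[:,:,1]-s[:,:,0]  # green minus red
    print(n,e.min(),e.max(),s[40,::4].tolist())
    vis.append(cv2.resize(np.clip(128+8*e,0,255).astype(np.uint8),(400,320),interpolation=0))
cv2.imwrite("pics/m.png",cv2.resize(np.vstack([np.hstack(vis[:2]),np.hstack(vis[2:])]),(740,592)))
```

```text
scene disc row [[150, 141, 133], [152, 142, 136], [158, 147, 140], [149, 138, 132], [148, 138, 133], [182, 176, 179], [169, 154, 155], [149, 137, 137], [30, 29, 29], [6, 4, 4], [155, 142, 141], [169, 156, 155], [189, 188, 192], [105, 98, 94], [152, 142, 136], [151, 141, 135], [150, 140, 133]]
scene cover 6 (array([ 0.48939188, -0.27780165,  0.13288148]), np.float64(0.005504784590231497)) ((230.57875061035156, 308.90557861328125), (95.10076141357422, 151.43215942382812), 82.39728546142578)
top disc row [[114, 109, 108], [113, 110, 107], [116, 112, 111], [113, 108, 105], [102, 95, 95], [142, 146, 151], [155, 160, 166], [94, 91, 95], [8, 9, 6], [28, 26, 32], [146, 149, 154], [153, 154, 163], [118, 112, 114], [119, 114, 112], [121, 118, 114], [117, 113, 111], [121, 115, 116]]
top cover 25 (array([ 0.48474431, -0.28220843,  0.05406146]), np.float64(0.0003807147731375854)) ((452.6152038574219, 232.6998291015625), (41.36550521850586, 43.29471969604492), 127.91397094726562)
scene -28 86 [[151, 140, 133], [154, 143, 137], [145, 135, 129], [151, 141, 134], [153, 143, 137], [150, 140, 133], [149, 139, 131], [85, 85, 83], [42, 40, 40], [123, 120, 118], [78, 72, 70], [19, 19, 19], [21, 22, 23], [21, 20, 21], [167, 153, 152], [45, 43, 42], [144, 133, 133], [125, 123, 120], [150, 140, 134], [149, 139, 133], [151, 141, 135], [152, 141, 134], [151, 141, 134], [152, 142, 136], [148, 139, 132]]
top -12 16 [[115, 112, 109], [120, 115, 113], [112, 107, 102], [117, 113, 110], [117, 109, 110], [115, 113, 110], [79, 78, 78], [63, 64, 64], [46, 48, 48], [144, 143, 149], [26, 28, 25], [65, 65, 68], [25, 21, 25], [21, 20, 23], [101, 97, 102], [12, 15, 12], [82, 74, 77], [97, 102, 100], [86, 85, 87], [117, 112, 111], [111, 107, 106], [113, 107, 109], [112, 109, 106], [116, 111, 109], [115, 109, 109]]
```

View pics/m.png

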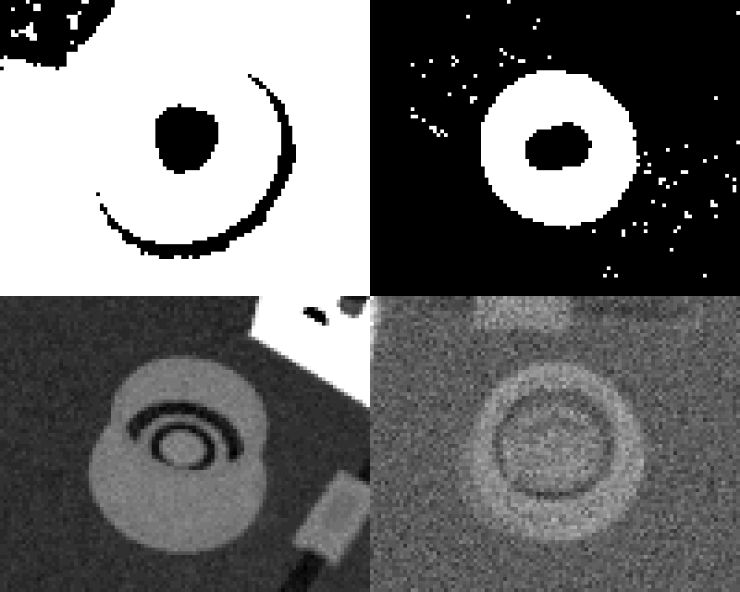

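The masks show a clean disc in the top view, with a radius fit of 54.06 mm against 54 true. The scene disc and the rims need better thresholds.

Run:
```python
import pickle,cv2,numpy as np
from h import *
from scipy.optimize import least_squares
d=pickle.load(open("d0.pkl","rb"))
def circ(P):
    r=least_squares(lambda q:np.hypot(P[:,0]-q[0],P[:,1]-q[1])-q[2],[*P.mean(0),.05],loss="soft_l1",f_scale=.001)
    return r.x.round(4),np.abs(r.fun).mean().round(4)
vis=[]
def go(n,c,mask,z,big=True):
    im=d[n];x0,y0=c[0]-50,c[1]-40
    s=im["frame"][y0:y0+80,x0:x0+100].astype(int)
    m=mask(s).astype(np.uint8)
    m=cv2.morphologyEx(m,cv2.MORPH_CLOSE,np.ones((2,2)))
    cs,_=cv2.findContours(m,cv2.RETR_EXTERNAL,cv2.CHAIN_APPROX_NONE)
    k=cv2.convexHull(max(cs,key=lambda c:cv2.contourArea(cv2.convexHull(c))))[:,0]+[x0,y0]
    P=np.array([onz(im,p,z)[:2] for p in k.astype(float)]);print(n,circ(P))
    vis.append(cv2.resize(m*255,(370,296),interpolation=0))
go("scene",(224,306),lambda s:s[:,:,2]>165,.022)
go("scene",(370,203),lambda s:(s[:,:,1]-s[:,:,0]>-6)&(abs(s[:,:,1]-118)<22),.075)
go("top",(297,175),lambda s:(cv2.GaussianBlur((s[:,:,1]-s[:,:,0]).astype(float),(3,3),0)>-1)&(s[:,:,1]>84)&(s[:,:,1]<125),.075)
sx=d["top"]["frame"]; 
go("scene",(317,264),lambda s:s[:,:,2]>165,.02)
cv2.imwrite("pics/m2.png",np.vstack([np.hstack(vis[:2]),np.hstack(vis[2:])]))
```

```text
scene (array([ 0.4898, -0.2819,  0.0527]), np.float64(0.0002))
scene (array([0.6322, 0.1149, 0.0508]), np.float64(0.0003))
top (array([0.6246, 0.1135, 0.0517]), np.float64(0.0022))
scene (array([ 0.6033, -0.0896,  0.0368]), np.float64(0.0002))
```

View pics/m2.png

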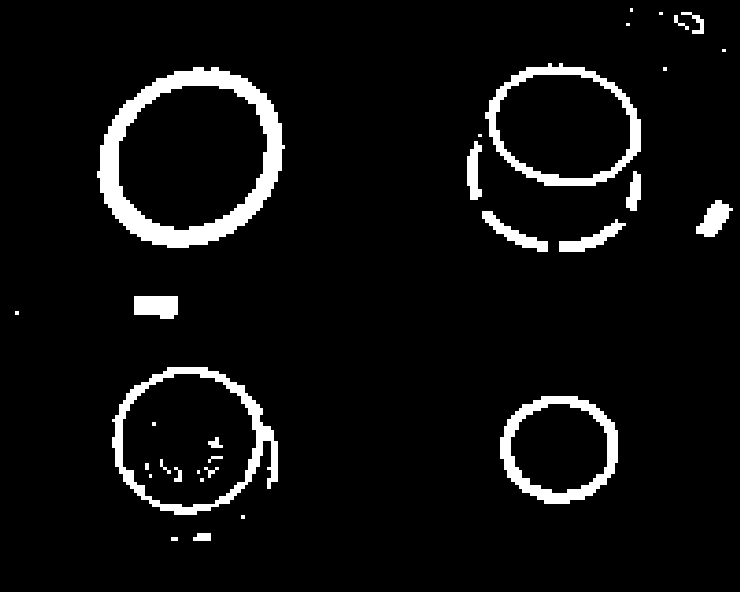

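Run:
```python
import pickle,cv2,numpy as np
from h import *
from plant import arm
from scipy.optimize import least_squares
from scipy.spatial.transform import Rotation as R
d=pickle.load(open("d0.pkl","rb"))
# housing rim in top: pts of the mask, robust ring fit (mean radius 48)
im=d["top"];x0,y0=262,140
s=im["frame"][y0:y0+70,x0:x0+70].astype(int)
m=(cv2.GaussianBlur((s[:,:,1]-s[:,:,0]).astype(float),(3,3),0)>-1)&(s[:,:,1]>84)&(s[:,:,1]<125)
v,u=np.nonzero(m);P=np.array([onz(im,(a+x0,b+y0),.075)[:2] for a,b in zip(u.astype(float),v)])
r=least_squares(lambda q:np.hypot(P[:,0]-q[0],P[:,1]-q[1])-.048,[.625,.1135],loss="cauchy",f_scale=.002);print("rim top",r.x,len(P))
# triangulation of centres
for n,a,b,z in(("cover",[.4847,-.2822],[.4898,-.2819],.022),("rim",r.x,[.6322,.1149],.075)):
    A=[];
    c1,_=ray(d["top"],(0,0));c2,_=ray(d["scene"],(0,0))
    d1=np.r_[a,z]-c1;d2=np.r_[b,z]-c2
    t=np.linalg.lstsq(np.c_[d1,-d2],c2-c1,rcond=None)[0];p=c1+d1*t[0];q=c2+d2*t[1];print(n,p,q)
print(c1,c2)
st=arm.read_state();M=R.from_quat(st["tcp_rot"]).as_matrix();print(M.round(4))
for n,T in(("cover",[.4865,-.2822,.231]),):
    print(n,M.T@(np.array(T)-st["ee_pos"]))
print(M.T@np.array([.141,.3962,0]))
```

```text
rim top [0.62712575 0.1175094 ] 338
cover [ 0.48504927 -0.28353522  0.01752928] [ 0.48776433 -0.28090171  0.01695487]
rim [0.628496   0.11787253 0.0685904 ] [0.63082949 0.11935318 0.06917314]
[0.39615458 0.05630117 1.15540644] [ 0.80133888 -0.43467849  0.79410771]
[[-2.000e-04  9.712e-01  2.385e-01]
 [ 9.000e-04  2.385e-01 -9.712e-01]
 [-1.000e+00 -0.000e+00 -9.000e-04]]
cover [ 6.17442725e-05  4.05158800e-01 -1.84722009e-01]
[ 3.12273498e-04  2.31410337e-01 -3.51147545e-01]
```

{"op": "carry_out", "data": {"rows": [[[0,0.02,-0.009],0],[[0,0.06,-0.027],0],[[0,0.105,-0.048],0],[[0,0.155,-0.071],0],[[0,0.205,-0.093],0],[[0,0.255,-0.116],0],[[0,0.305,-0.139],0],[[0,0.345,-0.157],0],[[0.02,0.375,-0.171],0],[[0.04,0.395,-0.18],0],[[0.07,0.405,-0.185],0],[[0.09,0.405,-0.185],0]], "grip": 1, "squeeze": 60}}

```text
clock: 1.6
ee_pos: [0.4864, -0.2811, 0.1394]
tcp_rot: [0.436, 0.557, -0.436, 0.556]
wrist_force: [0.6, -0.8, 0.1]
grip_width: 1.002
```

Run:
```python
from plant import arm
import cv2,pickle,numpy as np
s=arm.read_state(); print(s["clock"],s["ee_pos"],s["joint_pos"])
d={n:arm.get_image(n) for n in("scene","top")}
pickle.dump(d,open("d1.pkl","wb"))
t=[cv2.resize(np.ascontiguousarray(d[n]["frame"][b-60:b+60,a-80:a+80,::-1]),(400,300)) for n,a,b in(("scene",224,290),("top",452,233))]
cv2.imwrite("pics/a1.png",np.hstack(t))
```

```text
1.6 [ 0.48635566 -0.28108646  0.13944997] [ 0.44941936  0.81030567  0.03472699  1.64424196 -0.039991    0.68934447
 -0.82495865]
```

View pics/a1.png

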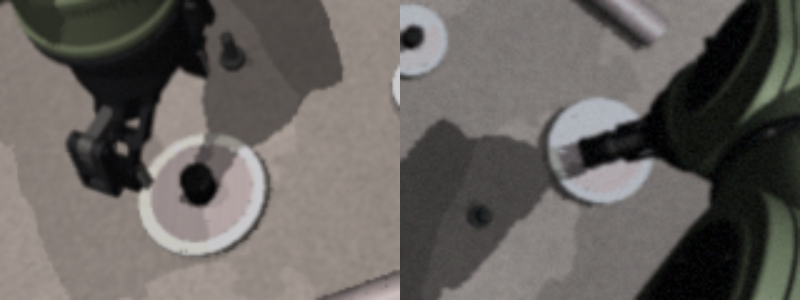

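The view shows both open fingers astride the knob line, at about (100,160) and (190,50) in the left crop. I'll lower halfway and check the projection.

{"op": "carry_out", "data": {"rows": [[[0.015,0,0],0],[[0.035,0,0],0],[[0.055,0,0],0],[[0.07,0,0],0],[[0.075,0,0],0],[[0.075,0,0],0]]}}

```text
clock: 2.45
ee_pos: [0.4864, -0.2822, 0.0664]
tcp_rot: [0.436, 0.556, -0.436, 0.556]
wrist_force: [0.0, -0.6, -0.4]
grip_width: 1.0
```

Run:
```python
from plant import arm
from h import *
import cv2,pickle,numpy as np
from scipy.spatial.transform import Rotation as R
s=arm.read_state(); print(s["clock"],s["ee_pos"],s["wrist_force"])
d={n:arm.get_image(n) for n in("scene","top")}
M=R.from_quat(s["tcp_rot"]).as_matrix()
t=[]
for n,a,b in(("scene",224,290),("top",452,233)):
    f=cv2.resize(np.ascontiguousarray(d[n]["frame"][b-60:b+60,a-80:a+80,::-1]),(400,300))
    for w in(-.0425,0,.0425):
        p=s["ee_pos"]+M@np.array([-.013 if w else 0,0,w]);q=(proj(d[n],p)-[a-80,b-60]+.5)*2.5
        cv2.circle(f,tuple(int(x) for x in q),2,(0,0,255) if w else (0,255,0),-1)
    t.append(f)
cv2.imwrite("pics/a2.png",np.hstack(t))
```

```text
2.45 [ 0.48639589 -0.28220603  0.06642884] [ 0.03063448 -0.56252268 -0.39340592]
```

View pics/a2.png

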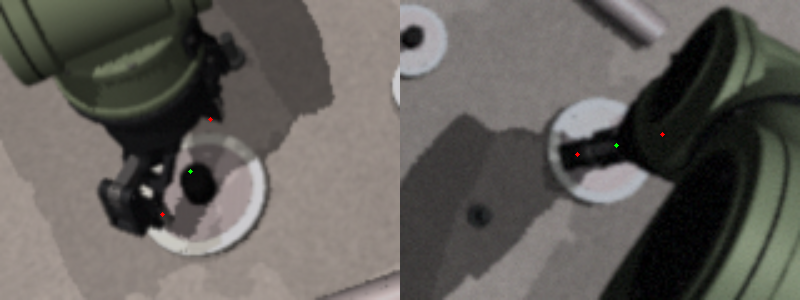

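{"op": "carry_out", "data": {"rows": [[[0.01,0.001,0],0],[[0.022,0.002,0],0],[[0.033,0.002,0],0],[[0.039,0.002,0],0],[[0.039,0.002,0],0],[[0.039,0.002,0],0]]}}

```text
clock: 3.3
ee_pos: [0.4883, -0.2818, 0.0275]
tcp_rot: [0.436, 0.556, -0.436, 0.557]
wrist_force: [0.2, -0.7, -0.2]
grip_width: 0.998
```

Run:
```python
from plant import arm
import cv2,numpy as np
t=[]
for n,a,b in(("scene",224,290),("top",452,233)):
    t.append(cv2.resize(np.ascontiguousarray(arm.get_image(n)["frame"][b-60:b+60,a-80:a+80,::-1]),(400,300)))
cv2.imwrite("pics/a3.png",np.hstack(t))
```

```text
(no output)
```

View pics/a3.png

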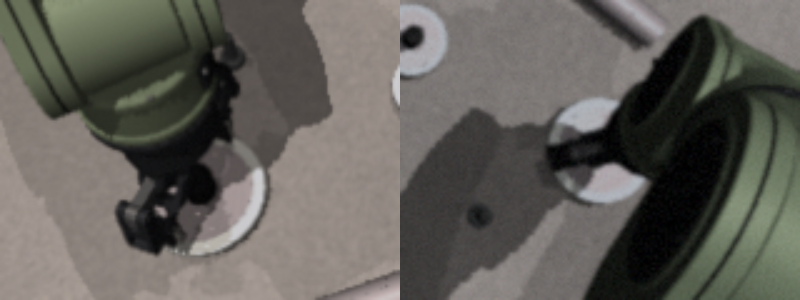

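The knob, at about (203,185) in the left crop, is between the open fingers with no contact force. Closing now.

{"op": "carry_out", "data": {"rows": [[[0,0,0],0],[[0,0,0],0],[[0,0,0],0],[[0,0,0],0],[[0,0,0],0],[[0,0,0],0],[[0,0,0],0],[[0,0,0],0]], "grip": -1, "squeeze": 60}}

```text
clock: 4.4
ee_pos: [0.4883, -0.2816, 0.0276]
tcp_rot: [0.436, 0.556, -0.436, 0.556]
wrist_force: [-1.3, 0.5, 7.1]
grip_width: 0.308
```

{"op": "carry_out", "data": {"rows": [[[-0.005,0,0],0],[[-0.015,0,0],0],[[-0.03,0,0],0],[[-0.05,0,0],0],[[-0.075,0,0],0],[[-0.1,0,0],0],[[-0.12,0,0],0],[[-0.13,0,0],0],[[-0.13,0,0],0],[[-0.13,0,0],0]]}}

```text
clock: 5.65
ee_pos: [0.488, -0.2815, 0.1567]
tcp_rot: [0.436, 0.557, -0.436, 0.556]
wrist_force: [-0.3, -0.7, -4.3]
grip_width: 0.309
```

Run:
```python
from plant import arm
import cv2,numpy as np
t=[]
for n,a,b in(("scene",224,290),("top",452,233)):
    t.append(cv2.resize(np.ascontiguousarray(arm.get_image(n)["frame"][b-60:b+60,a-80:a+80,::-1]),(400,300)))
cv2.imwrite("pics/a4.png",np.hstack(t))
```

```text
(no output)
```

View pics/a4.png

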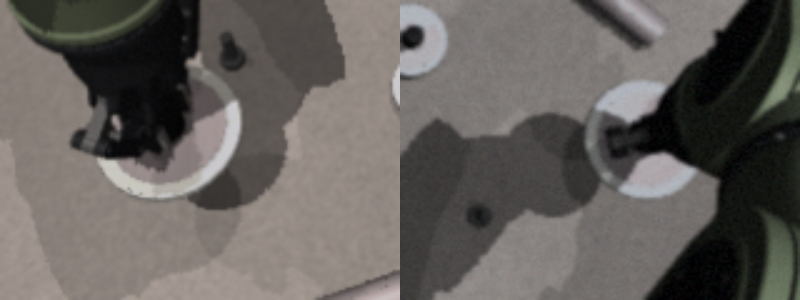

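The cover is lifted: the scene view shows the disc hanging level at about (170,130) in the crop, with a weight reading of roughly 4 N. Carrying it to above the housing.

{"op": "carry_out", "data": {"rows": [[[0,0.008,-0.012],0],[[0,0.024,-0.036],0],[[0,0.045,-0.068],0],[[0,0.07,-0.106],0],[[0,0.097,-0.147],0],[[0,0.124,-0.188],0],[[0,0.151,-0.229],0],[[0,0.176,-0.267],0],[[0,0.198,-0.3],0],[[0,0.216,-0.327],0],[[0,0.228,-0.345],0],[[0,0.233,-0.353],0]]}}

```text
clock: 7.25
ee_pos: [0.63, 0.1188, 0.1568]
tcp_rot: [0.436, 0.557, -0.436, 0.557]
wrist_force: [-0.3, -0.2, -4.3]
grip_width: 0.306
```

{"op": "carry_out", "data": {"rows": [[[0.01,0,0],0],[[0.02,0,0],0],[[0.03,0,0],0],[[0.035,0,0],0],[[0.035,0,0],0],[[0.035,0,0],0]]}}

```text
clock: 8.0
ee_pos: [0.6305, 0.1166, 0.1226]
tcp_rot: [0.437, 0.556, -0.436, 0.557]
wrist_force: [-0.2, 0.3, -3.7]
grip_width: 0.309
```

Run:
```python
from plant import arm
import cv2,pickle,numpy as np
s=arm.read_state();print(s["ee_pos"],s["joint_pos"])
d={n:arm.get_image(n) for n in("scene","top")};d["s"]=s
pickle.dump(d,open("d2.pkl","wb"))
t=[]
for n,a,b in(("scene",370,190),("top",297,175)):
    t.append(cv2.resize(np.ascontiguousarray(d[n]["frame"][b-60:b+60,a-80:a+80,::-1]),(400,300)))
cv2.imwrite("pics/a5.png",np.hstack(t))
```

```text
[0.63053174 0.11664929 0.12264157] [-0.2927603   0.94512877  0.13684246  1.34411908 -0.14630033  0.86162285
 -1.44681195]
```

View pics/a5.png

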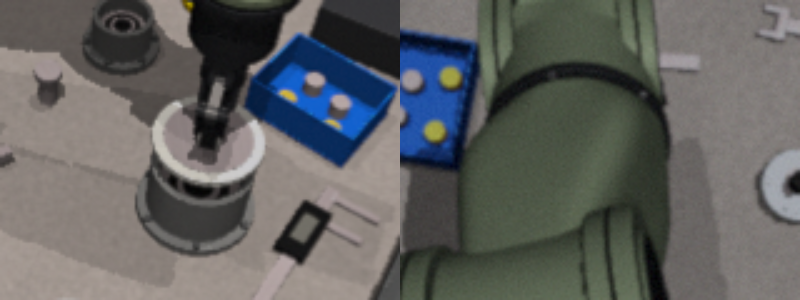

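The scene view shows the disc hovering over the large housing, centred near (208,143) in the crop. In the top view the arm hides it. I'll fit the disc in the scene view against that camera's own rim fit.

Run:
```python
import pickle,cv2,numpy as np
from h import *
from scipy.optimize import least_squares
from scipy.spatial.transform import Rotation as R
d=pickle.load(open("d2.pkl","rb"));im=d["scene"];s=d["s"]
x0,y0=345,160
c=im["frame"][y0:y0+70,x0:x0+60].astype(int)
m=((c[:,:,2]>150)&(c[:,:,2]>=c[:,:,0]-8)).astype(np.uint8)
n,l,st,_=cv2.connectedComponentsWithStats(m,connectivity=8)
m=(l==1+st[1:,4].argmax()).astype(np.uint8)
k=cv2.convexHull(np.argwhere(m)[:,::-1].astype(np.int32))[:,0]+[x0,y0]
z=s["ee_pos"][2]-.0275+.022
P=np.array([onz(im,p,z)[:2] for p in k.astype(float)])
r=least_squares(lambda q:np.hypot(P[:,0]-q[0],P[:,1]-q[1])-q[2],[.63,.117,.05],loss="soft_l1",f_scale=.001)
print(z,r.x,r.fun.round(4)); M=R.from_quat(s["tcp_rot"]).as_matrix()
print("tool shift to rim(scene)",M.T@np.array([.6322-r.x[0],.1149-r.x[1],0]))
v=cv2.resize(im["frame"][y0:y0+70,x0:x0+60,::-1].copy(),(360,420),interpolation=0)
cv2.imwrite("pics/a6.png",np.hstack([v,cv2.cvtColor(cv2.resize(m*255,(360,420),interpolation=0),cv2.COLOR_GRAY2BGR)]))
```

```text
0.11714156688402708 [0.63448439 0.11362556 0.04848642] [-0.0002 -0.0003  0.     -0.0002  0.0001  0.0005 -0.0002 -0.0063 -0.0001
  0.002   0.0009]
tool shift to rim(scene) [-8.75690047e-07 -1.91479560e-03 -1.78219403e-03]
```

View pics/a6.png

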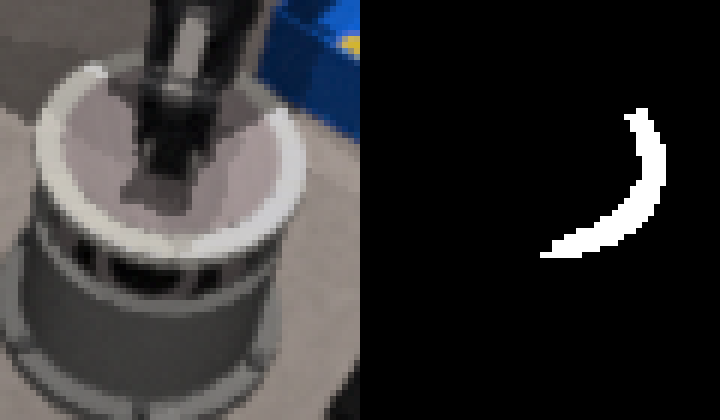

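The mask caught only the right arc. I'll loosen it to cover the whole ring, which is yellowish on the left.

Run:
```python
import pickle,cv2,numpy as np
from h import *
from scipy.optimize import least_squares
from scipy.spatial.transform import Rotation as R
d=pickle.load(open("d2.pkl","rb"));im=d["scene"];s=d["s"]
x0,y0=345,160
c=im["frame"][y0:y0+70,x0:x0+60].astype(int)
print(c[24,5:14].tolist())
m=((c[:,:,1]>155)&(c[:,:,1]>=c[:,:,0]-9)).astype(np.uint8)
n,l,st,_=cv2.connectedComponentsWithStats(m,connectivity=8)
m=(l==1+st[1:,4].argmax()).astype(np.uint8)
k=cv2.findContours(m,cv2.RETR_EXTERNAL,cv2.CHAIN_APPROX_NONE)[0][0]
k=cv2.convexHull(k)[:,0]+[x0,y0]
z=s["ee_pos"][2]-.0275+.022
P=np.array([onz(im,p,z)[:2] for p in k.astype(float)])
for R0 in(None,.0527):
    r=least_squares(lambda q:np.hypot(P[:,0]-q[0],P[:,1]-q[1])-(R0 or q[2]),[.63,.117,.05],loss="cauchy",f_scale=.0007)
    print(r.x,(np.hypot(P[:,0]-r.x[0],P[:,1]-r.x[1])-(R0 or r.x[2])).round(4)); M=R.from_quat(s["tcp_rot"]).as_matrix()
    print("tool shift",M.T@np.array([.6322-r.x[0],.1149-r.x[1],0]))
cv2.imwrite("pics/a7.png",cv2.resize(m*255,(360,420),interpolation=0))
```

```text
[[115, 110, 105], [190, 186, 178], [195, 191, 183], [195, 191, 183], [194, 189, 181], [171, 163, 158], [154, 142, 142], [152, 140, 139], [150, 138, 138]]
[0.62990122 0.11464983 0.05300723] [-0.0032 -0.001   0.0007  0.0009  0.001   0.     -0.0004 -0.     -0.0006
 -0.0001 -0.0001  0.0001 -0.0002  0.0003  0.0007 -0.0001  0.0001  0.0006
 -0.     -0.0003  0.0001 -0.0006]
tool shift [1.12714815e-06 2.29215421e-03 3.04948407e-04]
[0.62984589 0.11429963 0.05      ] [-0.0028 -0.0004  0.0013  0.0014  0.0015  0.0004  0.      0.0002 -0.0004
  0.     -0.0001  0.     -0.0003  0.0003  0.0007 -0.0001  0.0002  0.0008
  0.0002 -0.      0.0004 -0.0002]
tool shift [ 1.20951179e-06  2.42936588e-03 -2.19687741e-05]
```

View pics/a7.png

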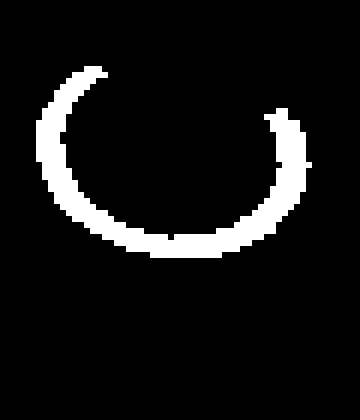

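The full ring gives a 2 mm correction along tool y, with a radius of 53.0 mm and sub-mm residuals. I'll correct that and lower gently.

{"op": "carry_out", "data": {"rows": [[[0,0.0015,0],0],[[0.003,0.002,0],0],[[0.008,0.002,0],0],[[0.013,0.002,0],0],[[0.018,0.002,0],0],[[0.022,0.002,0],0],[[0.025,0.002,0],0],[[0.027,0.002,0],0],[[0.027,0.002,0],0],[[0.027,0.002,0],0]]}}

```text
clock: 9.35
ee_pos: [0.6324, 0.1172, 0.0955]
tcp_rot: [0.436, 0.556, -0.436, 0.556]
wrist_force: [1.3, 1.1, -4.5]
grip_width: 0.31
```

{"op": "carry_out", "data": {"rows": [[[0.001,0,0],0],[[0.002,0,0],0],[[0.003,0,0],0],[[0.004,0,0],0],[[0.005,0,0],0],[[0.005,0,0],0],[[0.005,0,0],0]]}}

```text
clock: 10.22
ee_pos: [0.6323, 0.1172, 0.0903]
tcp_rot: [0.436, 0.556, -0.436, 0.556]
wrist_force: [-0.0, -0.1, -4.4]
grip_width: 0.309
```

{"op": "carry_out", "data": {"rows": [[[0.0005,0,0],0],[[0.001,0,0],0],[[0.0015,0,0],0],[[0.0015,0,0],0],[[0.0015,0,0],0]]}}

```text
clock: 10.85
ee_pos: [0.6323, 0.1172, 0.0888]
tcp_rot: [0.436, 0.556, -0.436, 0.556]
wrist_force: [0.7, -0.3, -3.9]
grip_width: 0.31
```

{"op": "carry_out", "data": {"rows": [[[0.0003,0,0],0],[[0.0006,0,0],0],[[0.001,0,0],0],[[0.001,0,0],0],[[0.001,0,0],0]]}}

```text
clock: 11.48
ee_pos: [0.6324, 0.1172, 0.0886]
tcp_rot: [0.436, 0.556, -0.436, 0.556]
wrist_force: [-5.1, -0.9, 10.8]
grip_width: 0.308
```

Contact came at TCP z = 0.0886, against 0.0885 expected for full seating. Checking before release.

Run:
```python
from plant import arm
import cv2,pickle,numpy as np
s=arm.read_state();print(s["ee_pos"],s["wrist_force"],s["moment"])
i=arm.get_image("scene");a,b=370,190
cv2.imwrite("pics/a8.png",cv2.resize(np.ascontiguousarray(i["frame"][b-50:b+50,a-60:a+60,::-1]),(720,600),interpolation=0))
```

```text
[0.6323557  0.11718882 0.0885785 ] [-5.08903578 -0.91855727 10.75907401] [-1.15118895e-01  1.13190319e+00  8.40064892e-04]
```

View pics/a8.png

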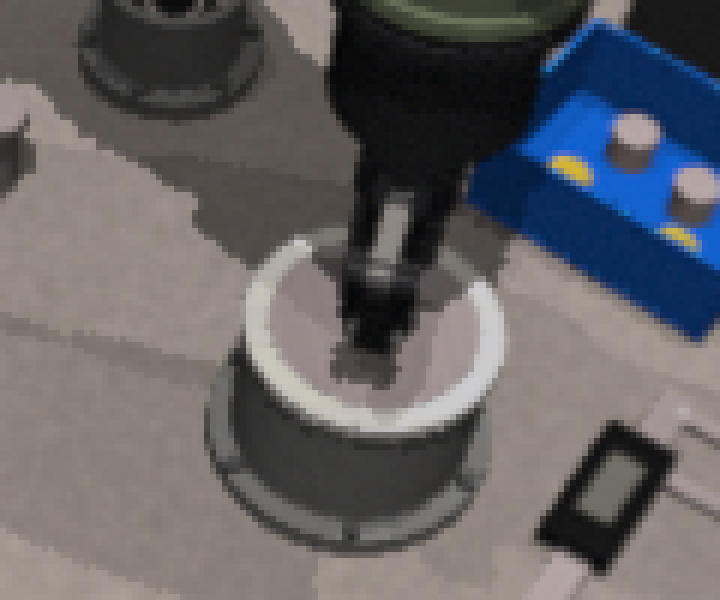

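The picture shows the disc flush on the rim with no gap. Releasing, then retreating straight up.

{"op": "carry_out", "data": {"rows": [[[0,0,0],0],[[0,0,0],0],[[0,0,0],0],[[0,0,0],0],[[0,0,0],0],[[0,0,0],0],[[0,0,0],0],[[0,0,0],0]], "grip": 1, "squeeze": 20}}

```text
clock: 12.52
ee_pos: [0.6323, 0.1172, 0.0878]
tcp_rot: [0.436, 0.556, -0.436, 0.556]
wrist_force: [-0.1, 0.3, -0.2]
grip_width: 1.001
```

{"op": "carry_out", "data": {"rows": [[[-0.01,0,0],0],[[-0.025,0,0],0],[[-0.045,0,0],0],[[-0.075,0,0],0],[[-0.11,0,0],0],[[-0.14,0,0],0],[[-0.15,-0.02,0.03],0],[[-0.15,-0.05,0.075],0],[[-0.15,-0.08,0.12],0],[[-0.15,-0.11,0.165],0],[[-0.15,-0.13,0.195],0],[[-0.15,-0.13,0.2],0]]}}

```text
clock: 14.02
ee_pos: [0.5531, -0.1106, 0.2392]
tcp_rot: [0.437, 0.555, -0.437, 0.556]
wrist_force: [-0.4, 0.9, 0.5]
grip_width: 1.001
```

{"op": "carry_out", "data": {"rows": [[[0,-0.01,0.02],0],[[0,-0.03,0.05],0],[[0,-0.05,0.09],0],[[0,-0.07,0.12],0],[[0,-0.08,0.13],0],[[0,-0.08,0.13],0],[[0,-0.08,0.13],0]]}}

```text
clock: 14.9
ee_pos: [0.5079, -0.2519, 0.238]
tcp_rot: [0.436, 0.557, -0.435, 0.557]
wrist_force: [0.1, 0.1, -0.9]
grip_width: 0.999
```

Run:
```python
from plant import arm
import cv2,pickle,numpy as np
s=arm.read_state();print(s["clock"],s["ee_pos"],s["wrist_force"])
d={n:arm.get_image(n) for n in("scene","top")}
pickle.dump(d,open("d3.pkl","wb"))
t=[cv2.resize(d["scene"]["frame"],(640,400))[:,:,::-1]]
cv2.imwrite("pics/b0.png",t[0])
t=[cv2.resize(np.ascontiguousarray(d[n]["frame"][b-40:b+40,a-50:a+50,::-1]),(400,320),interpolation=0) for n,a,b in(("scene",370,190),("top",297,175))]
cv2.imwrite("pics/b1.png",np.hstack(t))
```

```text
14.9 [ 0.50787122 -0.25186915  0.23799868] [ 0.06361011  0.08702368 -0.87458576]
```

View pics/b0.png

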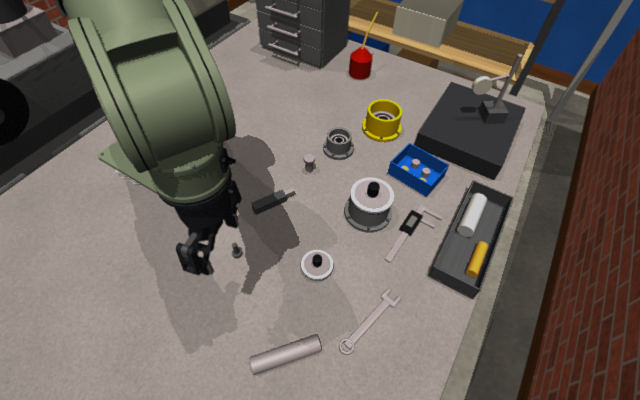

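View pics/b1.png

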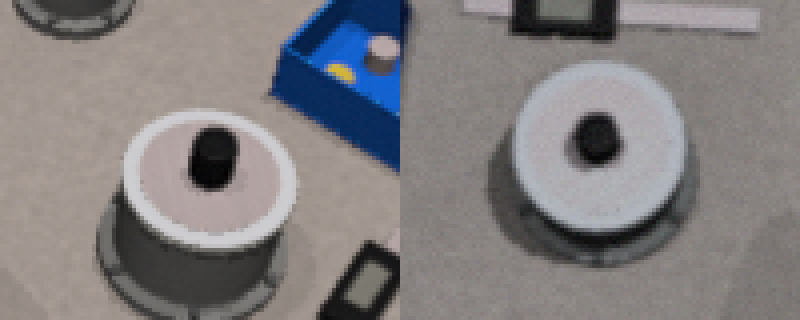

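Both views show the cover on the large grey housing, with the small cover and small housing unchanged. One numeric check, then I'll hand in.

Run:
```python
import pickle,cv2,numpy as np
from h import *
from scipy.optimize import least_squares
d=pickle.load(open("d3.pkl","rb"))
for n,(a,b),f in(("scene",(372,198),lambda s:(s[:,:,1]>165)),("top",(297,172),lambda s:s[:,:,2]>128)):
    im=d[n];s=im["frame"][b-40:b+40,a-30:a+30].astype(int);m=f(s).astype(np.uint8)
    k=max(cv2.findContours(m,0,cv2.CHAIN_APPROX_NONE)[0],key=lambda c:cv2.contourArea(cv2.convexHull(c)))
    k=cv2.convexHull(k)[:,0]+[a-30,b-40]
    P=np.array([onz(im,p,.083)[:2] for p in k.astype(float)])
    r=least_squares(lambda q:np.hypot(P[:,0]-q[0],P[:,1]-q[1])-q[2],[.63,.117,.05],loss="soft_l1",f_scale=.001)
    print(n,r.x.round(4),abs(r.fun).mean().round(5))
from plant import arm
arm.close_job()
```

```text
scene [0.6312 0.1158 0.0534] 0.00018
top [0.6326 0.1176 0.056 ] 0.00175
the job is handed in; nothing more can be done
```

The larger cover now sits on the larger grey housing, and I handed the job in at about 15 s of the 38 s allowed. I gripped it by the knob at 60 N, carried it over, corrected by 2 mm from the scene camera, and lowered it in small steps until it touched.

- **Seating:** Contact came at TCP z = 0.0886 m, against 0.0885 m expected for full seating. The wrist force read about 11 N at contact and about zero after release. Both cameras show the disc flush on the rim and level, though I judged level by eye only.
- **Centring:** The final disc centre fits within about 1 mm of the rim centre in the scene view. In the top view the disc is about 5.5 mm off in x from the initial rim fit, but both top fits were rough (about 2 mm residual). The free entry and full seating support the scene result.
- **Camera disagreement:** The two cameras differed by about 5 mm in x on absolute positions, more than the stated 2 mm. I relied on differences within one view for placing.
- **Everything else:** The last pictures show the smaller cover where it lay and the smaller housing open. The arm is clear of everything.

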